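# Snap a lapping disc onto its spindle holder

### The arm

A 7-joint arm with a two-finger parallel gripper is mounted at the origin on a cart in front of the work surface, level with it; the furniture and walls round the work are solid. World frame = base frame: x ahead of the robot, y to its left, z up, the work surface at z = 0. Lengths are in m, angles in rad, forces in N, time in s.
With the tool pointing down it reaches from about 0.425 to 0.875 m from the base axis. Payload 4.7 kg.
Tool frame: the origin (TCP) lies on the centre line of the jaws, within the pads' length; the fingertips stand ahead of it and the grasp point (between the pads) lies 2 mm behind it (nose_length is the z of the fingertips in the tool frame, in m); z points along the fingers, y is the line along which they close (so a half turn about z gives the same grasp; the last joint's range is limited). The gripper opens to 87 mm and grips with 3 to 60 N. Pads are 19 mm wide; open, the fingers measure 117 mm over their backs; the gripper's body (75 mm by 190 mm) begins 51 mm behind the grasp point.
Start: joints at [1.285, 0.321, -0.07, 1.45, 0.023, 1.371, -0.057], TCP at [0.192, -0.621, 0.24] pointing down, gripper open.
Joint ranges: [-2.86, 2.86], [-0.3, 2.09], [-1.38, 1.24], [0.06, 2.45], [-1.56, 4.7], [0.09, 2.05], [-2.69, 2.69]. Speed limits (rad/s): [2.57, 2.57, 3.14, 3.14, 3.14, 3.14, 3.14].

### API

Orientations are given as a rotation vector (axis times angle).
In Python, from bench import * gives the robot as it stands.
- The arm moves only by the tool send_rows, never from a script. Its arguments are lists of equal length, an entry for each row: "xyz": the shift along the tool's x, y, z in mm, a list of three; "dr": the turn, a rotation vector about the tool's x, y, z in rad, a list of three. A call has exactly 10 rows; each row is the pose to reach, as a shift and turn from the pose commanded when the call began, along the tool's axes at that moment; what a row does not reach only later rows make up. A row lasts 1/12 s, in which the tool goes at most 41.7 mm and 7.16 degrees, less where a joint would pass 70% of its speed; a pose out of reach is approached as far as the arm can. A call with a gripper value outside its range is refused whole. "jaw" is the finger opening in mm, from 0 to 87, set as the call begins (left out, the last holds). The fingers move at their own pace and stop on an object; "grip_force" is the grip in N (left out, the last holds). Time passes only in rows, so rows that repeat a pose let the fingers close, or fill a call up. It gives the time, the measured TCP pose, the force, the opening and the grip force at its end, in the units of the state.
- get_state(): the state, without advancing time (a new reading comes with each control period).
- get_image(name): name is "scene" or "top" or "wrist"; returns the picture (400x640x3 uint8, red, green, blue); there is no depth.
- calibration(name): a dict with "vfov" (degrees; the focal length in pixels is half the picture's height over the tangent of half this angle, whatever the lens; pixels are square), "cx", "cy" (the principal point, pixels), "rvec" (rotation vector, rad) and "tvec" (3), from world to camera coordinates, as OpenCV has them; the wrist camera has in their place "hand_eye" (4x4, takes a point from camera to tool coordinates, whose origin is the TCP and whose axes are the flange's). Camera axes: x right, y down, z forward; pixel columns grow to the right and rows downward; lengths in m; the calibration is good to about 2 mm. The wrist camera is an equidistant fisheye: a pixel r from the principal point sees the ray r / f radians off the axis. A picture is of the moment at which its call begins: read the wrist's pose just before it. calibration takes no time and is no camera call.
- close_job(): hands the job in; it is judged then, once.
The state is a dict: "time": time; "joint_positions": joint angles; "qd": joint speeds; "joint_torque": joint torques, N m; "position": TCP position; "tool_rot": TCP orientation; "ft_force": force on the tool from outside, world axes, zero at the start; "torque": the same for the moment, N m; "grip_width": opening from 0.0 (shut) to 1.0 (fully open); "grip_force": force on a finger pad.
Only numpy, scipy, OpenCV 4.12 (cv2) and the standard library are available. Lean on these libraries where they do the work, as an engineer would, in place of code of your own. Each camera call takes 0.05 s, during which the arm holds its last target. There are 200 camera calls.

### The job

Fit the larger of the two lapping discs to the holder: take it by its hub, hang it hub up on the spindle by its hole, and press it down past the two spring catches until they snap over its rim and the disc sits fully home on its seat. Finish while still holding the hub and pressing it firmly down: do not let go or ease off. Leave the smaller disc, the scriber, the tweezers and the sand-filled ring where they lie.

Things in the scene. Friction and masses are not known exactly. Their poses are not given: they have to be found in the camera images.
- lap: The larger lapping disc, loose, 0.11 to 0.22 kg: flat dark steel disc 76 mm across, 6 mm thick, with a bright tubular hub 32 mm across rising from its middle to 48 mm above the underside; a 19 mm hole runs through both. Lies hub up on the worktop left of the tall black screen, as the right or the left one of the two discs. Origin: centre of the underside, z along the hub; yaw is of no matter.
- lap_hub (a point): Point on the axis of the larger disc's hub, half-way up the hub: 27 mm above the disc's underside (hub from 6 to 48 mm). Grip the 32 mm hub across here or a little higher, from above.
- small_lap: The smaller lapping disc, loose, not to be used: same hub and height, but its disc is only 54 mm across. Origin at the centre of its underside.
- holder: The holder, screwed down: grey base 80 mm (x) by 150 mm (y), 12 mm high; a round seat and upright spindle in the middle; at both ends of its y axis a grey housing 46 mm high, beginning 48 mm from the spindle's axis, with a spring catch: a steel wedge 18 mm wide, sloping on top. Origin: centre of the base's underside, below the spindle; z up.
- spindle_tip (a point): Top of the holder's upright steel spindle, on its axis, 92 mm above the worktop. The spindle is 15 mm across; its last 12 mm taper to 5 mm.
- catch_left (a joint): Spring catch at the holder's +y end: how far it is pushed outward, m. 0 = fully in, its nose 3.5 mm over the rim of a seated disc, its flat underside 30.5 mm and the top of its slope 41.5 mm above the worktop; about 0.0035 while the rim passes; at most 0.008.
- catch_right (a joint): The same for the catch at the holder's -y end.
- scriber: Scriber, bystander: thin, blue handle, 130 mm long, 10 mm high, lying between the two discs, pointing along x.
- tweezers_b: Dark tweezers, bystander: 137 mm long, 10 mm high, lying near the front edge.
- mould_ring_low: Low metal ring filled with red sand, bystander: 88 mm across, 30 mm high, behind the holder on its right.
- seat (a point): Centre of the holder's dark round seat (62 mm across), 20 mm above the worktop, where the disc's underside rests when home (lap_hub then 47 mm above the worktop). Pressed down, the disc meets the slopes at 36 mm (underside above worktop), needs some 10 to 15 N down to about 31 mm, then the force drops; the catches snap over its rim at 24.5 mm, 4.5 mm before the seat.
Not all that is in view belongs to the job. What is shaped like the lap but green is not meant.

How it is judged:
By the outcome, as a careful person would: the job done as asked, in the order asked, and still so for the second after the job is handed in, while the arm keeps its last pose, push and grip.
It also fails if it takes over 40 s, if anything falls off the work surface, if the arm or the gripper's body presses on something with over 40 N, if the wrist force passes 120 N, or if a joint passes its speed limit or range.

## Working session

There is one attempt and no reset: what is moved stays moved. The work goes in short steps, Python scripts to look and compute and a tool call to move; the robot and the scene stay as the last step left them, time stands still between calls to the robot, and variables do not carry over. Pictures are saved under pics/ and viewed, at most 10 in all, crops included, and the job is handed in when it is done.

Besides the shell and the picture viewer there is one more tool, called after "Emit:" as a command line: name --argument value ..., lists and objects as JSON in quotes. send_rows: Moves the arm, as the interface text tells. Its arguments: {"type":"object","properties":{"xyz":{"type":"array"},"dr":{"type":"array"},"jaw":{"type":"number"},"grip_force":{"type":"number"}},"required":["xyz","dr"]}

```bash
ls; mkdir -p pics
python3 - <<'E'
from bench import *
import cv2,numpy as np
s=get_state();print({k:np.round(v,3) for k,v in s.items()})
for n in("scene","top","wrist"):
    print(n,calibration(n))
a=get_image("scene");b=get_image("top")
cv2.imwrite("pics/scene.png",a[...,::-1]);cv2.imwrite("pics/top.png",b[...,::-1])
E
```

```text
pics
{'time': np.float64(0.0), 'joint_positions': array([ 1.285,  0.322, -0.07 ,  1.452,  0.023,  1.371, -0.057]), 'qd': array([-0.   , -0.   ,  0.001, -0.001,  0.   , -0.001, -0.   ]), 'joint_torque': array([ 1.0000e-03, -4.9129e+01, -4.0300e-01, -3.1253e+01, -6.4000e-02,
        4.4000e-02,  0.0000e+00]), 'position': array([ 0.192, -0.621,  0.238]), 'tool_rot': array([-3.105e+00, -4.690e-01,  1.000e-03]), 'ft_force': array([-0.094,  0.298, -0.334]), 'torque': array([ 0.026, -0.041, -0.03 ]), 'grip_force': np.float64(0.0), 'grip_width': np.float64(1.0)}
scene {'vfov': 55.6578416279217, 'cx': 313.9226413949619, 'cy': 198.5058958547722, 'rvec': array([ 1.09720748, -2.18201316,  1.17073481]), 'tvec': array([0.46417554, 0.27983114, 0.60137153])}
top {'vfov': 51.952435126120704, 'cx': 323.4931414154678, 'cy': 198.63774417254655, 'rvec': array([ 2.12628439, -2.16357601,  0.11050874]), 'tvec': array([0.18715131, 0.58857134, 0.87726748])}
wrist {'vfov': 65.70646984690485, 'cx': 319.02813328738694, 'cy': 200.80934865837918, 'hand_eye': array([[ 5.61176203e-04, -9.69508873e-01, -2.45055564e-01,
         6.78009237e-02],
       [ 9.99999833e-01,  5.78149714e-04,  2.67217345e-06,
         5.12546922e-04],
       [ 1.39088109e-04, -2.45055525e-01,  9.69509036e-01,
        -1.45662441e-01],
       [ 0.00000000e+00,  0.00000000e+00,  0.00000000e+00,
         1.00000000e+00]])}
```

View pics/top.png

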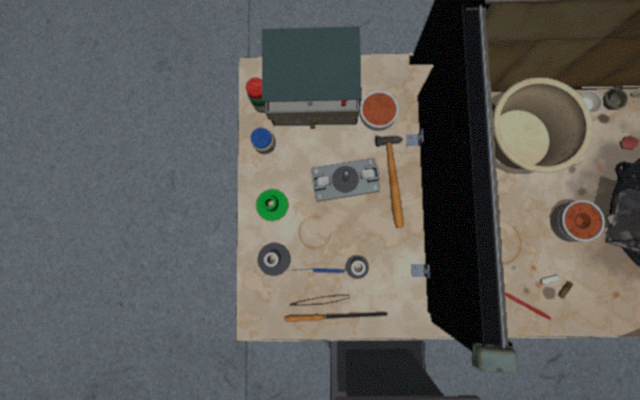

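View pics/scene.png

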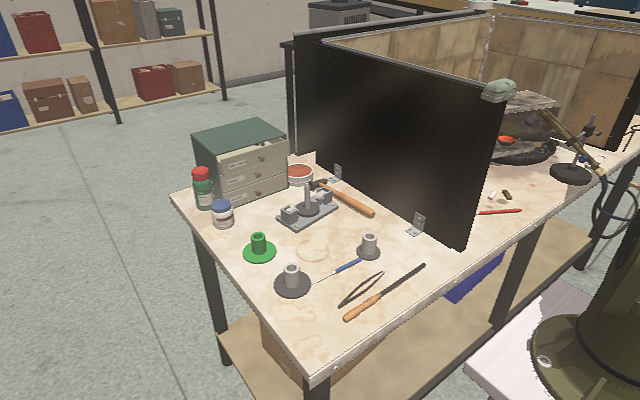

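The larger grey disc is at (274,259) in the top view. The small one is at (357,267), the green decoy at (272,205), and the holder at (345,179). The tall screen stands between the arm and the work.

```bash
cat > h.py <<'E'
from bench import *
import cv2,numpy as np
from scipy.spatial.transform import Rotation as R
def ray(n,px,st=None):
    c=calibration(n);f=200/np.tan(np.radians(c["vfov"]/2));d=np.array([px[0]-c["cx"],px[1]-c["cy"]])/f
    if n=="wrist":
        r=np.hypot(*d);v=np.r_[d/max(r,1e-9)*np.sin(r),np.cos(r)]
        H=c["hand_eye"];T=R.from_rotvec(st["tool_rot"]).as_matrix()
        return st["position"]+T@H[:3,3],T@H[:3,:3]@v
    M=R.from_rotvec(c["rvec"]).as_matrix()
    return -M.T@c["tvec"],M.T@np.r_[d,1]
def onz(n,px,z,st=None):
    o,d=ray(n,px,st);return o+d*(z-o[2])/d[2]
def tri(p1,p2):
    (a,u),(b,v)=p1,p2;u=u/np.linalg.norm(u);v=v/np.linalg.norm(v)
    s,t=np.linalg.lstsq(np.c_[u,-v],b-a,rcond=None)[0];return (a+u*s+b+v*t)/2,np.linalg.norm(a+u*s-b-v*t)
def proj(n,P,st=None):
    c=calibration(n);f=200/np.tan(np.radians(c["vfov"]/2))
    if n=="wrist":
        H=c["hand_eye"];T=R.from_rotvec(st["tool_rot"]).as_matrix()
        q=H[:3,:3].T@(T.T@(np.array(P)-st["position"])-H[:3,3]);th=np.arctan2(np.hypot(q[0],q[1]),q[2]);e=q[:2]/np.hypot(q[0],q[1])*th
    else:
        q=R.from_rotvec(c["rvec"]).as_matrix()@np.array(P)+c["tvec"];e=q[:2]/q[2]
    return e*f+[c["cx"],c["cy"]]
E
python3 - <<'E'
from h import *
np.set_printoptions(precision=3,suppress=True)
for n,p,z in [("lap",(272,259),.048),("lapbase",(274,260),.006),("small",(358,267),.048),("spindle",(346,174),.092),("holder c",(345,180),.012),("green",(271,203),.048),("tbl FL",(238,340),0),("tbl BL",(238,57),0),("cab",(361,30),.2),("ring",(379,110),.03)]: print(n,onz("top",p,z))
for n,a,b in [("scr near top",(480,345),(497,90)),("lap hub",(272,259),(292,267)),("small hub",(358,267),(370,236)),("spindle",(346,174),(307,184)),("cabinet top near-right",(360,95),(284,139)),("scr far top?",(465,10),(298,42))]: print(n,*tri(ray("top",a),ray("scene",b)))
for p in [(462,248),(428,236),(325,170)]: print(onz("scene",p,0))
a=get_image("top")[110:350,225:425];cv2.imwrite("pics/c1.png",cv2.resize(a,None,fx=2.5,fy=2.5,interpolation=cv2.INTER_CUBIC)[...,::-1])
E
```

```text
lap [0.46  0.291 0.048]
lapbase [0.457 0.293 0.006]
small [0.44  0.104 0.048]
spindle [0.637 0.127 0.092]
holder c [0.638 0.127 0.012]
green [0.583 0.293 0.048]
tbl FL [0.281 0.375 0.   ]
tbl BL [0.951 0.382 0.   ]
cab [0.899 0.095 0.2  ]
ring [0.797 0.045 0.03 ]
scr near top [ 0.335 -0.049  0.36 ] 0.022342620262135078
lap hub [0.46  0.291 0.047] 0.0008808774934648574
small hub [0.439 0.103 0.047] 0.002987221469117576
spindle [0.637 0.127 0.091] 0.00039737338360351903
cabinet top near-right [0.788 0.095 0.146] 0.004270488632284633
scr far top? [ 0.85  -0.031  0.362] 0.04757041303705078
[ 0.323 -0.078  0.   ]
[ 0.396 -0.05   0.   ]
[ 0.793 -0.052  0.   ]
```

View pics/c1.png

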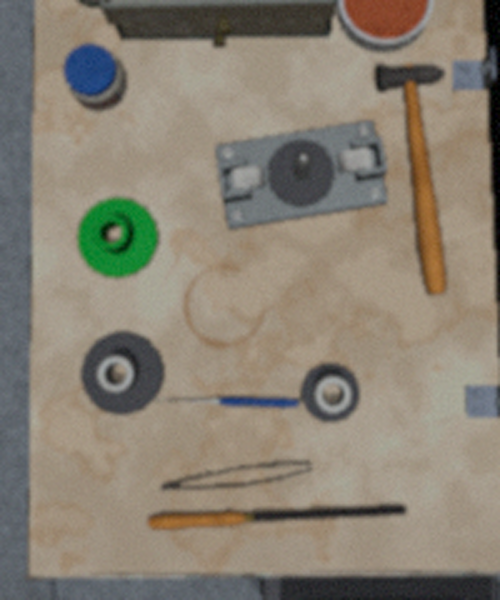

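```bash
cat >> h.py <<'E'
def plan(P,az,st=None):
    "shift (mm, tool axes) and dr to TCP at P, pointing down, tool y at azimuth az (deg)"
    st=st or get_state();T=R.from_rotvec(st["tool_rot"]);y=np.radians(az);ty=np.r_[np.cos(y),np.sin(y),0];tz=np.r_[0,0,-1.]
    G=R.from_matrix(np.c_[np.cross(ty,tz),ty,tz])
    print("shift",np.round(T.inv().apply(np.array(P)-st["position"])*1000,1),"dr",np.round((T.inv()*G).as_rotvec(),4))
def dump():
    s=get_state();print({k:np.round(v,3).tolist() for k,v in s.items() if k not in("qd","joint_torque")})
E
python3 - <<'E'
import bench;print([n for n in dir(bench) if n[0]!='_'], getattr(bench,"nose_length",None))
from h import *
np.set_printoptions(precision=3,suppress=True)
a=onz("top",(225+242/2.5,110+180/2.5),.046);b=onz("top",(225+360/2.5,110+158/2.5),.046);print(a,b,np.degrees(np.arctan2(*(a-b)[:2])))
# base edges corners
c=[onz("top",(225+u/2.5,110+v/2.5),.012) for u,v in[(217,146),(373,122),(386,201),(230,228)]];print(np.array(c),np.mean(c,0))
for P in [(.3,-.52,.46),(.52,-.25,.46),(.52,.0,.46),(.46,.29,.25)]: plan(P,-5)
E
```

```text
['MotionError', 'calibration', 'close_job', 'get_image', 'get_state', 'nose_length'] 0.017
[0.628 0.18  0.046] [0.646 0.074 0.046] -9.55811377557865
[[0.667 0.204 0.012]
 [0.686 0.058 0.012]
 [0.612 0.049 0.012]
 [0.59  0.193 0.012]] [0.639 0.126 0.012]
shift [ 133.1  -64.5 -221.2] dr [-0.001 -0.001 -1.184]
shift [ 423.  -257.5 -221. ] dr [-0.001 -0.001 -1.184]
shift [ 496.9 -496.4 -220.6] dr [-0.001 -0.001 -1.184]
shift [ 525.2 -790.9  -10.2] dr [-0.001 -0.001 -1.184]
```

Emit:
send_rows --xyz '[[0,0,-40],[0,0,-80],[0,0,-120],[0,0,-160],[20,-10,-200],[50,-25,-221],[85,-42,-221],[120,-60,-221],[157,-80,-221],[194,-103,-221]]' --dr '[[0,0,0],[0,0,0],[0,0,0],[0,0,-0.1],[0,0,-0.2],[0,0,-0.3],[0,0,-0.4],[0,0,-0.5],[0,0,-0.6],[0,0,-0.7]]' --jaw 80

```text
time: 0.98
position: [0.3465, -0.4657, 0.4602]
tool_rot: [-2.754, -1.512, 0.0]
ft_force: [1.0, 0.9, -0.1]
grip_width: 0.917
grip_force: 0.0
```

Run:
```python
from h import *
dump()
for P in [(.50,-.25,.46),(.52,.0,.46),(.50,.2,.46),(.46,.29,.25)]: plan(P,8.5)
```

```text
{'time': 0.983, 'joint_positions': [1.098, 0.176, -0.259, 1.199, 0.046, 1.772, 0.285], 'position': [0.347, -0.466, 0.46], 'tool_rot': [-2.754, -1.512, 0.0], 'ft_force': [0.968, 0.924, -0.114], 'torque': [-0.024, -0.09, 0.015], 'grip_force': 0.0, 'grip_width': 0.917}
shift [2.643e+02 1.380e+01 2.000e-01] dr [-1.000e-04 -1.000e-04 -7.148e-01]
shift [ 4.860e+02 -1.035e+02  2.000e-01] dr [-1.000e-04 -1.000e-04 -7.148e-01]
shift [ 6.441e+02 -2.277e+02  2.000e-01] dr [-1.000e-04 -1.000e-04 -7.148e-01]
shift [ 698.5 -309.7  210.3] dr [-1.000e-04 -1.000e-04 -7.148e-01]
```

Emit:
send_rows --xyz '[[35,2,0],[72,4,0],[110,6,0],[150,8,0],[188,10,0],[226,12,0],[264,14,0],[300,-2,0],[336,-22,0],[372,-42,0]]' --dr '[[0,0,-0.07],[0,0,-0.14],[0,0,-0.21],[0,0,-0.28],[0,0,-0.35],[0,0,-0.42],[0,0,-0.5],[0,0,-0.57],[0,0,-0.64],[0,0,-0.715]]'

```text
time: 1.82
position: [0.5112, -0.1295, 0.4599]
tool_rot: [-2.051, -2.378, 0.0]
ft_force: [0.6, -0.1, 0.1]
grip_width: 0.923
grip_force: 0.0
```

Run:
```python
from h import *
dump()
for P in [(.52,.0,.46),(.48,.2,.46),(.46,.25,.25)]: plan(P,8.5)
```

```text
{'time': 1.817, 'joint_positions': [0.737, 0.077, -0.58, 1.318, 0.042, 1.76, 0.313], 'position': [0.511, -0.129, 0.46], 'tool_rot': [-2.051, -2.378, 0.0], 'ft_force': [0.632, -0.117, 0.087], 'torque': [-0.034, -0.241, -0.002], 'grip_force': 0.0, 'grip_width': 0.923}
shift [ 1.268e+02  2.780e+01 -1.000e-01] dr [-0.0009 -0.0007 -0.0008]
shift [3.305e+02 1.760e+01 1.000e-01] dr [-0.0009 -0.0007 -0.0008]
shift [382.7   5.4 210.1] dr [-0.0009 -0.0007 -0.0008]
```

Emit:
send_rows --xyz '[[38,4,0],[76,8,0],[114,12,0],[152,15,0],[190,16,0],[228,16,0],[266,16,0],[304,16,20],[335,14,50],[360,12,80]]' --dr '[[0,0,0],[0,0,0],[0,0,0],[0,0,0],[0,0,0],[0,0,0],[0,0,0],[0,0,0],[0,0,0],[0,0,0]]'

```text
time: 2.65
position: [0.4707, 0.2296, 0.3807]
tool_rot: [2.052, 2.377, 0.004]
ft_force: [1.7, 0.9, -0.2]
grip_width: 0.917
grip_force: 0.0
```

Run:
```python
from h import *
dump()
for P in [(.46,.291,.2)]: plan(P,8.5)
```

```text
{'time': 2.65, 'joint_positions': [0.36, 0.069, -0.905, 1.495, 0.055, 1.6, -0.396], 'position': [0.471, 0.23, 0.381], 'tool_rot': [2.052, 2.377, 0.004], 'ft_force': [1.703, 0.892, -0.243], 'torque': [-0.039, -0.144, 0.042], 'grip_force': 0.0, 'grip_width': 0.917}
shift [ 62.2  -2.1 180.8] dr [ 0.003  -0.0007 -0.002 ]
```

Emit:
send_rows --xyz '[[10,0,25],[20,0,55],[30,0,85],[40,0,115],[50,0,145],[56,-1,175],[60,-2,200],[62,-2,215],[62,-2,221],[62,-2,221]]' --dr '[[0,0,0],[0,0,0],[0,0,0],[0,0,0],[0,0,0],[0,0,0],[0,0,0],[0,0,0],[0,0,0],[0,0,0]]'

```text
time: 3.48
position: [0.4595, 0.287, 0.1581]
tool_rot: [-2.054, -2.375, 0.005]
ft_force: [0.0, -0.0, 0.0]
grip_width: 0.919
grip_force: 0.0
```

Run:
```python
from h import *
dump();st=get_state()
cv2.imwrite("pics/w1.png",get_image("wrist")[...,::-1])
print(proj("wrist",(.46,.291,.048),st),proj("wrist",(.457,.293,.006),st))
```

```text
{'time': 3.483, 'joint_positions': [0.211, 0.262, -0.926, 1.797, 0.224, 1.196, -0.638], 'position': [0.459, 0.287, 0.158], 'tool_rot': [-2.054, -2.375, 0.005], 'ft_force': [0.013, -0.049, 0.013], 'torque': [-0.013, -0.109, -0.012], 'grip_force': 0.0, 'grip_width': 0.919}
[319.22742224 198.13800243] [316.54482178 185.53424849]
```

View pics/w1.png

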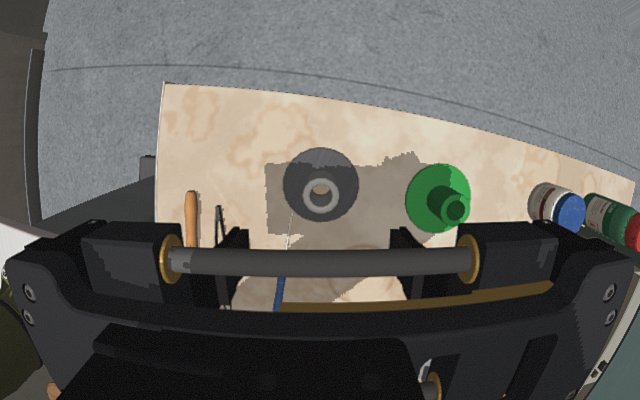

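The hub's top ring is centred near (320,195) and the grey disc near (321,184), about 75 px wide. The green decoy is off to the right. I'll refine the hub position from this view.

Run:
```python
from h import *
st=get_state()
np.set_printoptions(precision=4,suppress=True)
im=cv2.imread("pics/w1.png");g=cv2.cvtColor(im,cv2.COLOR_BGR2GRAY);hsv=cv2.cvtColor(im,cv2.COLOR_BGR2HSV)
roi=np.zeros_like(g);cv2.circle(roi,(321,188),26,255,-1)
m=((g>140)&(roi>0)&(hsv[...,1]<40)).astype(np.uint8)
cs,_=cv2.findContours(m,cv2.RETR_EXTERNAL,cv2.CHAIN_APPROX_NONE);c=max(cs,key=cv2.contourArea);print(cv2.minEnclosingCircle(c),cv2.fitEllipse(c))
p=cv2.fitEllipse(c)[0];print("hub",onz("wrist",p,.048,st))
print("w",np.linalg.norm(onz("wrist",(283,184),.006,st)-onz("wrist",(358.5,184),.006,st)), onz("wrist",(321,184),.006,st))
P=onz("wrist",p,.048,st);plan((P[0],P[1],.030),8.5,st)
```

```text
((318.5, 183.5), 10.606701850891113) ((318.7060241699219, 185.03009033203125), (9.999224662780762, 20.436153411865234), 80.3960952758789)
hub [0.4591 0.3024 0.048 ]
w 0.07466630829756236 [0.4624 0.2954 0.006 ]
shift [ 15.1   1.  129.5] dr [-0.0008  0.0002 -0.0044]
```

Emit:
send_rows --xyz '[[3,1,15],[5.5,1.5,35],[5.5,1.5,60],[5.5,1.5,85],[5.5,1.5,105],[5.5,1.5,118],[5.5,1.5,125],[5.5,1.5,128],[5.5,1.5,128],[5.5,1.5,128]]' --dr '[[0,0,0],[0,0,0],[0,0,0],[0,0,0],[0,0,0],[0,0,0],[0,0,0],[0,0,0],[0,0,0],[0,0,0]]'

```text
time: 4.37
position: [0.4621, 0.2938, 0.0329]
tool_rot: [2.055, 2.375, 0.003]
ft_force: [-0.3, 0.2, -0.1]
grip_width: 0.917
grip_force: 0.0
```

Emit:
send_rows --xyz '[[0,0,0],[0,0,0],[0,0,0],[0,0,0],[0,0,0],[0,0,0],[0,0,0],[0,0,0],[0,0,0],[0,0,0]]' --dr '[[0,0,0],[0,0,0],[0,0,0],[0,0,0],[0,0,0],[0,0,0],[0,0,0],[0,0,0],[0,0,0],[0,0,0]]' --jaw 20 --grip_force 55

```text
time: 5.2
position: [0.4609, 0.2932, 0.0316]
tool_rot: [-2.056, -2.375, 0.001]
ft_force: [-1.3, -0.1, 0.4]
grip_width: 0.355
grip_force: 55.0
```

Run:
```python
from h import *
dump()
for P in [(.50,.25,.17),(.637,.127,.17)]: plan(P,8.5)
```

```text
{'time': 5.2, 'joint_positions': [0.105, 0.437, -0.844, 1.9, 0.391, 0.978, -0.772], 'position': [0.461, 0.293, 0.032], 'tool_rot': [-2.056, -2.375, 0.001], 'ft_force': [-1.257, -0.095, 0.377], 'torque': [-0.038, 0.106, 0.041], 'grip_force': 54.971, 'grip_width': 0.355}
shift [ -48.4   32.4 -138.4] dr [-0.0005  0.0002 -0.0042]
shift [-189.8  150.3 -138.5] dr [-0.0005  0.0002 -0.0042]
```

Emit:
send_rows --xyz '[[0,0,-20],[0,0,-50],[0,0,-80],[-10,8,-110],[-30,24,-130],[-55,44,-138],[-85,68,-138],[-115,92,-138],[-140,112,-138],[-150,120,-138]]' --dr '[[0,0,0],[0,0,0],[0,0,0],[0,0,0],[0,0,0],[0,0,0],[0,0,0],[0,0,0],[0,0,0],[0,0,0]]'

```text
time: 6.03
position: [0.6051, 0.1556, 0.1686]
tool_rot: [2.063, 2.366, -0.002]
ft_force: [-0.1, -1.9, -2.3]
grip_width: 0.36
grip_force: 55.0
```

Run:
```python
from h import *
dump()
for P in [(.638,.129,.165)]: plan(P,8.5)
a=get_image("scene")[110:250,200:400];b=get_image("top")[120:260,250:450]
cv2.imwrite("pics/c2.png",cv2.resize(np.vstack([a,b]),None,fx=2.1,fy=2.1,interpolation=cv2.INTER_CUBIC)[...,::-1])
```

```text
{'time': 6.033, 'joint_positions': [0.341, 0.424, -0.814, 1.586, 0.322, 1.27, -0.389], 'position': [0.605, 0.156, 0.169], 'tool_rot': [2.063, 2.366, -0.002], 'ft_force': [-0.121, -1.909, -2.263], 'torque': [-0.135, -0.113, -0.01], 'grip_force': 54.966, 'grip_width': 0.36}
shift [-30.8  29.    3.7] dr [ 0.0005  0.0029 -0.0118]
```

View pics/c2.png

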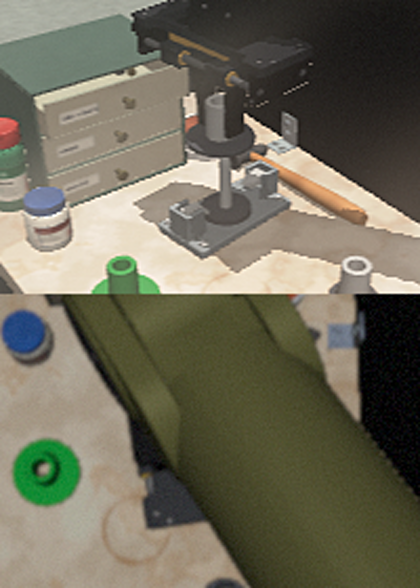

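The disc is held level over the holder, and the top view is blocked by the forearm. Next I go over the spindle, then check in the scene and wrist views.

Emit:
send_rows --xyz '[[-6,6,0],[-14,13,0],[-22,20,1],[-28,26,2],[-31,29,3],[-31,29,3],[-31,29,3],[-31,29,3],[-31,29,3],[-31,29,3]]' --dr '[[0,0,0],[0,0,0],[0,0,0],[0,0,0],[0,0,0],[0,0,0],[0,0,0],[0,0,0],[0,0,0],[0,0,0]]'

```text
time: 6.97
position: [0.6343, 0.1361, 0.1668]
tool_rot: [2.055, 2.376, 0.0]
ft_force: [0.6, -0.5, -2.0]
grip_width: 0.357
grip_force: 55.0
```

Run:
```python
from h import *
np.set_printoptions(precision=1,suppress=True)
dump();st=get_state();x,y,z=st["position"]
plan((.638,.129,.165),8.5)
for h in(.0164,-.0316,-.0256): print(h,proj("scene",(x,y,z+h)),proj("wrist",(x,y,z+h),st))
print("tip",proj("scene",(.638,.129,.092)),proj("scene",(.638,.129,.03)))
a=get_image("scene")[110:240,240:370];b=get_image("wrist")[120:250,255:385]
r=lambda i:cv2.resize(i,(390,390),interpolation=cv2.INTER_CUBIC)
cv2.imwrite("pics/c3.png",np.hstack([r(a),r(b)])[...,::-1])
```

```text
{'time': 6.967, 'joint_positions': [0.345, 0.475, -0.795, 1.526, 0.347, 1.287, -0.347], 'position': [0.634, 0.136, 0.167], 'tool_rot': [2.055, 2.376, 0.0], 'ft_force': [0.604, -0.453, -2.0], 'torque': [-0.015, -0.078, 0.026], 'grip_force': 54.967, 'grip_width': 0.357}
shift [-7.5  2.7  1.8] dr [ 0.  0. -0.]
0.0164 [303.7 150.9] [316.7 271.2]
-0.0316 [304.1 169.5] [317.1 235.1]
-0.0256 [304.1 167.2] [317.1 238.7]
tip [306.  183.7] [306.3 204.9]
```

View pics/c3.png

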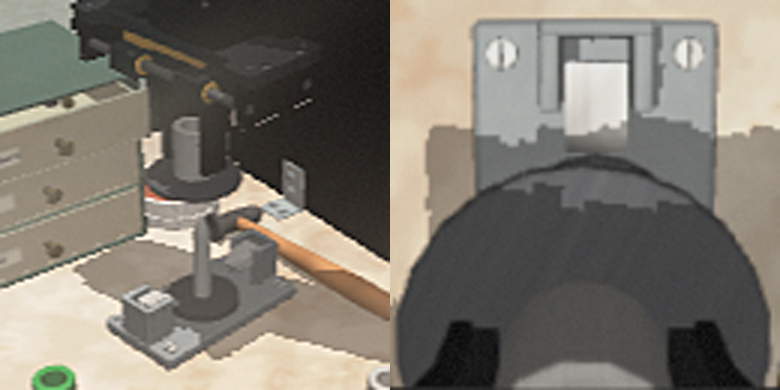

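Run:
```python
from h import *
st=get_state();T=R.from_rotvec(st["tool_rot"]);p=st["position"]
f=lambda u,v,z:np.round(T.inv().apply(onz("wrist",(255+(u-390)/3,120+v/3),z,st)-p)*1000,1)
print("screws",f(501,53,.013),f(688,53,.013),"edge",f(475,21,.012),f(716,21,.012),"base sides",f(474,100,.012),f(716,100,.012))
print("wedge",f(565,62,.0415),f(628,62,.0415))
zt=p[2]-.0256;print("disc L,R",f(397,290,zt),f(771,290,zt),"far",f(590,160,zt),f(590,160,zt-.006))
plan((.638,.129,.165),8.5)
```

```text
screws [ 53.3 -24.7 153.8] [ 53.5  35.4 153.8] edge [ 63.8 -33.2 154.8] [ 64.   44.5 154.8] base sides [ 38.1 -33.8 154.8] [ 38.2  44.9 154.8]
wedge [ 51.8  -3.7 125.3] [ 51.9  14.6 125.3]
disc L,R [ 13.5 -35.   25.6] [13.5 38.1 25.6] far [39.   2.6 25.6] [38.   2.7 31.6]
shift [-7.2  2.6  1.8] dr [ 0.0001  0.0002 -0.0038]
```

Emit:
send_rows --xyz '[[-3,1,0],[-6,2,0],[-9,3,0],[-10,3.3,5],[-10,3.3,15],[-10,3.3,25],[-10,3.3,33],[-10,3.3,40],[-10,3.3,45],[-10,3.3,45]]' --dr '[[0,0,0],[0,0,0],[0,0,0],[0,0,0],[0,0,0],[0,0,0],[0,0,0],[0,0,0],[0,0,0],[0,0,0]]'

```text
time: 7.9
position: [0.6383, 0.1259, 0.1198]
tool_rot: [-2.054, -2.375, 0.003]
ft_force: [-0.2, -0.0, -1.6]
grip_width: 0.362
grip_force: 55.0
```

Run:
```python
from h import *
np.set_printoptions(precision=1,suppress=True)
dump();st=get_state();x,y,z=st["position"]
for h in(.0164,-.0316): print(h,proj("scene",(x,y,z+h)))
a=get_image("scene")[130:230,260:360]
b=get_image("wrist")[100:300,220:420]
r=lambda i:cv2.resize(i,(390,390),interpolation=cv2.INTER_CUBIC)
cv2.imwrite("pics/c4.png",np.hstack([r(a),r(b)])[...,::-1])
```

```text
{'time': 7.9, 'joint_positions': [0.345, 0.52, -0.773, 1.566, 0.378, 1.214, -0.352], 'position': [0.638, 0.126, 0.12], 'tool_rot': [-2.054, -2.375, 0.003], 'ft_force': [-0.168, -0.009, -1.587], 'torque': [-0.002, -0.14, 0.01], 'grip_force': 54.967, 'grip_width': 0.362}
0.0164 [306.6 167.2]
-0.0316 [306.9 184.6]
```

View pics/c4.png

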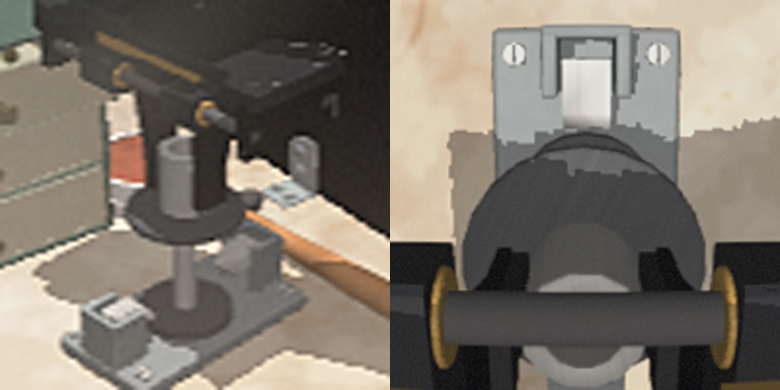

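Disc and spindle are aligned in both views: columns 185 and 184 in the scene crop, 585 and 586 in the wrist crop. There is no contact force. Lowering to just above the catches.

Emit:
send_rows --xyz '[[0,0,4],[0,0,8],[0,0,12],[0,0,17],[0,0,22],[0,0,27],[0,0,32],[0,0,37],[0,0,42],[0,0,46]]' --dr '[[0,0,0],[0,0,0],[0,0,0],[0,0,0],[0,0,0],[0,0,0],[0,0,0],[0,0,0],[0,0,0],[0,0,0]]'

```text
time: 8.83
position: [0.6391, 0.126, 0.0749]
tool_rot: [-2.056, -2.375, 0.001]
ft_force: [-1.3, 0.4, -1.9]
grip_width: 0.363
grip_force: 55.0
```

Emit:
send_rows --xyz '[[0,0,3],[0,0,5],[0,0,7],[0,0,9],[0,0,10],[0,0,11],[0,0,12],[0,0,13],[0,0,14],[0,0,14]]' --dr '[[0,0,0],[0,0,0],[0,0,0],[0,0,0],[0,0,0],[0,0,0],[0,0,0],[0,0,0],[0,0,0],[0,0,0]]' --grip_force 60

```text
time: 9.67
position: [0.6411, 0.1266, 0.0645]
tool_rot: [2.054, 2.373, 0.005]
ft_force: [-1.8, -0.3, 8.4]
grip_width: 0.362
grip_force: 60.0
```

Emit:
send_rows --xyz '[[0,0,1],[0,0,2],[0,0,3],[0,0,4],[0,0,5],[0,0,6],[0,0,7],[0,0,8],[0,0,8],[0,0,8]]' --dr '[[0,0,0],[0,0,0],[0,0,0],[0,0,0],[0,0,0],[0,0,0],[0,0,0],[0,0,0],[0,0,0],[0,0,0]]'

```text
time: 10.5
position: [0.6385, 0.1261, 0.0528]
tool_rot: [-2.055, -2.375, 0.002]
ft_force: [-0.2, 0.6, -2.0]
grip_width: 0.356
grip_force: 60.0
```

Emit:
send_rows --xyz '[[0,0,1],[0,0,2],[0,0,3],[0,0,4],[0,0,5],[0,0,6],[0,0,7],[0,0,8],[0,0,8],[0,0,8]]' --dr '[[0,0,0],[0,0,0],[0,0,0],[0,0,0],[0,0,0],[0,0,0],[0,0,0],[0,0,0],[0,0,0],[0,0,0]]'

```text
time: 11.33
position: [0.6392, 0.1262, 0.0514]
tool_rot: [2.055, 2.374, -0.004]
ft_force: [-12.9, -4.2, 29.4]
grip_width: 0.361
grip_force: 60.1
```

Run:
```python
from h import *
dump()
a=get_image("scene")[140:230,260:350]
b=get_image("wrist")[100:240,250:390]
r=lambda i:cv2.resize(i,(390,390),interpolation=cv2.INTER_CUBIC)
cv2.imwrite("pics/c5.png",np.hstack([r(a),r(b)])[...,::-1])
```

```text
{'time': 11.333, 'joint_positions': [0.319, 0.588, -0.738, 1.62, 0.435, 1.104, -0.391], 'position': [0.639, 0.126, 0.051], 'tool_rot': [2.055, 2.374, -0.004], 'ft_force': [-12.914, -4.248, 29.429], 'torque': [-1.041, 2.915, -0.011], 'grip_force': 60.065, 'grip_width': 0.361}
```

View pics/c5.png

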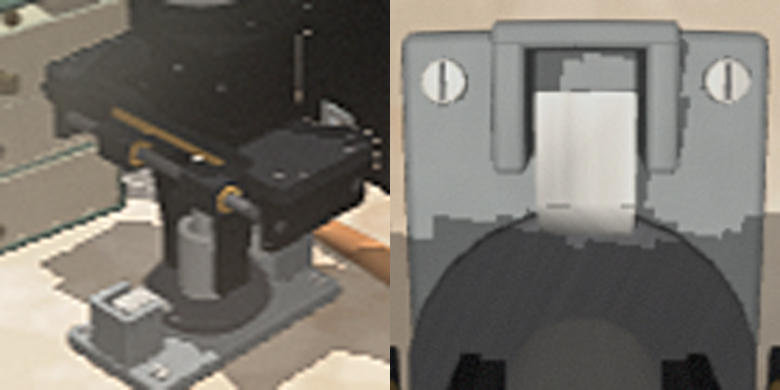

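The catch wedge lies over the disc's rim, the disc is on its seat (TCP z 0.0514, expected 0.0516) and it is pressed with 29 N. I'll hold once to check it is steady.

Emit:
send_rows --xyz '[[0,0,0],[0,0,0],[0,0,0],[0,0,0],[0,0,0],[0,0,0],[0,0,0],[0,0,0],[0,0,0],[0,0,0]]' --dr '[[0,0,0],[0,0,0],[0,0,0],[0,0,0],[0,0,0],[0,0,0],[0,0,0],[0,0,0],[0,0,0],[0,0,0]]'

```text
time: 12.27
position: [0.6392, 0.1262, 0.0514]
tool_rot: [2.055, 2.374, -0.003]
ft_force: [-14.2, -5.0, 30.3]
grip_width: 0.355
grip_force: 60.1
```

```bash
python3 -c "
from bench import *
print(close_job())"
```

```text
the job is handed in; nothing more can be done
None
```

The larger lapping disc is on the spindle and sits on its seat, still gripped by the hub and pressed down with about 30 N; one catch was seen over its rim, the other was out of view. The job is handed in at about 12 s.

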